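Park the pump oiler in its dock

TASK

Push the tall pump oiler across the bench into the empty blue dock, through its open side, until it stands upright and fully home against the back stop. Push only low, on the wide steel can: do not touch the spout section above it, and do not tip or lift the oiler. Leave the solvent bottle, jar, screwdriver and bolt tray where they are.

Things in the scene. Friction and masses are not known exactly. Their poses are not given: they have to be found in the camera images.
- oiler: Pump oiler, loose, 0.3 to 0.6 kg, 210 mm tall: a plain upright steel can with a red band, 60 mm in diameter, 55 mm tall, carrying the spout section. Push only the can: under 25 mm above the bench it slides upright, over about 35 mm it may tip. Round, so yaw means nothing. Origin: centre of its underside, on the bench; z up its axis.
- spout: Upper part of the oiler, fixed to the can, not to be touched: a dark cone (56 mm wide at its foot, 22 mm wide at 22 mm up, then straight to 32 mm), then a brass tube 9 mm thick with a red tip 14 mm thick, ending 155 mm above this origin. Origin: on the oiler's axis, 55 mm above its underside.
- dock_blue: Blue U-shaped dock fixed to the bench. Origin: on the bench where the oiler's axis stands when fully home. x axis: level, the way in, pointing to the robot's left (+y), turned 0.05 rad away from to 0.35 rad towards the robot. Back stop face at x = 30 mm (94 wide, 28 tall). Side rails 74 mm apart inside, 10 thick, 22 tall, from the open mouth at x = -16 mm to the stop. No step: a flat black floor. The parked can sticks 14 mm out.
- dock_green: Green dock, same shape and axes as the blue one, fixed to the bench, about 150 to 200 mm nearer to or farther from the robot in x. The solvent bottle stands in it.
- solvent: White solvent bottle with yellow label and cap, 58 mm in diameter, 150 mm tall, standing in the green dock. Leave alone. Origin: centre of its underside.
- jar: Amber jar with a black cap, 54 mm in diameter, 60 mm tall, left of the docks. Leave alone. Origin: centre of its underside.
- driver: Screwdriver lying on the bench, far right. Leave alone. Origin near its middle.
- tray: Red tray of bolts, 100 x 150 x 50 mm, left of the docks. Leave alone. Origin: centre of its underside.
Mind the look-alikes: they are no part of the job. What is meant by the dock_blue is not purple, and is the larger of those in its own colour.

How it is judged:
At the end, for the whole second after the job is handed in: The oiler stands still and upright (within 0.06 rad) on the bench inside the blue dock, within 6 mm of touching the back stop and within 10 mm of the dock's middle line (x of oiler in the frame of dock_blue between -0.006 and 0.006 m and y of oiler in the frame of dock_blue between -0.01 and 0.01 m and height (world z) of oiler below 0.004 m and angle between oiler's own z axis and vertical below 0.06 rad and linear speed of oiler below 0.01 m/s).
It fails at once if the oiler tips by more than 0.3 rad (angle between oiler's own z axis and vertical above 0.3 rad).
It fails at once if the oiler is lifted (its underside's centre more than 12 mm up) (height (world z) of oiler above 0.012 m).
It fails at once if the robot touches the spout section (contact force between any of the arm, the fingers and spout above 0.5 N).
It fails at once if the solvent bottle, jar, screwdriver or tray is moved more than 15 mm, or the bottle tips (distance of any of solvent, jar, driver, tray from where it was at the start of the episode above 0.015 m or angle between solvent's own z axis and vertical above 0.3 rad).
It also fails if it takes over 72 s, if anything falls off the work surface, if the arm or the gripper's body presses on something with over 40 N, if the wrist force passes 120 N, or if a joint passes its speed limit or range.

ROBOT

A 7-joint arm with a two-finger parallel gripper is mounted at the origin on the work surface. World frame = base frame: x ahead of the robot, y to its left, z up, the work surface at z = 0. Lengths are in m, angles in rad, forces in N, time in s.
With the tool pointing down it reaches from about 0.425 to 1.025 m from the base axis. Payload 9.4 kg.
Tool frame: the origin (TCP) lies midway between the tips of the shut fingers; the grasp point (between the pads) lies 19 mm behind it; z points along the fingers, y is the direction in which the jaws open and shut (so a half turn about z gives the same grasp; the last joint's range is limited). The gripper opens to 85 mm and grips with 20 to 120 N. Pads are 22 mm wide; open, the fingers measure 114 mm over their backs; the gripper's body (76 mm by 85 mm) begins 54 mm behind the grasp point. The pads swing forward as they close: fully open they stand 13 mm farther back than shut.
Start: joints at [-1.284, 0.599, -0.003, 1.599, 0.002, 0.943, -0.08], TCP at [0.258, 0.678, 0.231] pointing down, gripper open.
Joint ranges: [-2.57, 2.57], [-0.35, 1.97], [-1.29, 1.29], [0.11, 2.56], [-1.05, 4.19], [0.11, 1.86], [-2.63, 2.63]. Speed limits (rad/s): [2.22, 2.22, 3.01, 3.01, 3.14, 3.14, 3.14].

INTERFACE

Orientations are given as a unit quaternion [w, x, y, z].
In Python, from workcell import env, camera, ticket gives the robot as it stands. The module is installed in compiled form; this text tells all that it offers.
- The arm moves only by the tool step_arm, never from a script. Its argument "targets" is a list of rows, each an object with "twist": the turn, a rotation vector about the tool's x, y, z in degrees, a list of three; "translation": the shift along the tool's x, y, z in mm, a list of three; "claw": the opening in per cent of the stroke, from 0 (shut) to 100 (fully open). In form: [{"twist": [ax, ay, az], "translation": [tx, ty, tz], "claw": claw}, ...]. A call has 1 to 12 rows; each row is the pose to reach, as a shift and turn from the pose commanded when the call began, along the tool's axes at that moment; what a row does not reach only later rows make up. A row lasts 1/8 s, in which the tool goes at most 62.5 mm and 10.7 degrees, less where a joint would pass 70% of its speed; a pose out of reach is approached as far as the arm can. A call with a gripper value outside its range is refused whole. The fingers move at their own pace and stop on an object; "newtons" is the grip in N (left out, the last holds). Time passes only in rows, so rows that repeat a pose let the fingers close. It gives the time, the measured TCP pose, the force and the opening at its end, in the units of the state.
- env.state(): the state, without advancing time (a new reading comes with each control period).
- camera(name): name is "scene" or "top"; returns a dict with "img" (420x560x3 uint8, red, green, blue), "K" (3x3 intrinsics, pixels), "world_to_cam" (4x4, takes a point from world to camera coordinates). Camera axes: x right, y up, looking along -z (the intrinsics and any distortion apply to the point x, -y, -z); pixel columns grow to the right and rows downward; lengths in m; the calibration is good to about 2 mm. A picture is of the moment at which its call begins. There is no depth.
- ticket.close_job(): hands the job in, once; it reports no verdict.
The state is a dict: "t": time; "joints": joint angles; "dq": joint speeds; "joint_efforts": joint torques, N m; "position": TCP position; "tool_rot": TCP orientation; "force": force on the tool from outside, world axes, zero at the start; "moment": the same for the moment, N m; "grip_width": opening from 0.0 (shut) to 1.0 (fully open).
Only numpy, scipy, OpenCV 4.12 (cv2) and the standard library are available. Lean on these libraries where they do the work, as an engineer would, in place of code of your own. Each camera call takes 0.05 s, during which the arm holds its last target. There are 200 camera calls.

## Working session

There is one attempt and no reset: what is moved stays moved. The work goes in short steps, Python scripts to look and compute and a tool call to move; the robot and the scene stay as the last step left them, time stands still between calls to the robot, and variables do not carry over. Pictures are saved under pics/ and viewed, about 8 in all and at most 12, crops included, and the job is handed in when it is done.

Besides the shell and the picture viewer there is one more tool, called in YAML: its name, and indented under it one key for each argument. step_arm: Moves the arm, as the interface text tells. Its arguments: {"type":"object","properties":{"targets":{"type":"array","items":{"type":"object","properties":{"twist":{"type":"array","items":{"type":"number"}},"translation":{"type":"array","items":{"type":"number"}},"claw":{"type":"number"}}}},"newtons":{"type":"number"}},"required":["targets"]}

```bash
mkdir -p pics
cat > h.py <<'E'
import numpy as np, cv2
from workcell import env, camera, ticket
def grab(n,f):
    c=camera(n); cv2.imwrite('pics/'+f,c['img'][:,:,::-1]); np.savez(f'{n}.npz',**{k:c[k] for k in('img','K','world_to_cam')}); return c
def load(n): return np.load(n+'.npz')
def ray(c,u,v,z):
    W=np.array(c['world_to_cam']);K=np.array(c['K'])
    d=np.linalg.inv(K)@[u,v,1]; d=np.array([d[0],-d[1],-d[2]])
    R=W[:3,:3];o=-R.T@W[:3,3];d=R.T@d
    return o+d*(z-o[2])/d[2]
def proj(c,p):
    W=np.array(c['world_to_cam']);q=W[:3,:3]@p+W[:3,3];q=np.array(c['K'])@[q[0],-q[1],-q[2]];return q[:2]/q[2]
E
python3 - <<'E'
from h import *
for n in('top','scene'):
    c=grab(n,n+'0.png')
    print(n,{k:(v if k!='img' else 0) for k,v in c.items()})
print(env.state())
E
```

```text
top {'img': 0, 'K': array([[441.79504511,   0.        , 275.43494046],
       [  0.        , 441.79504511, 209.82419191],
       [  0.        ,   0.        ,   1.        ]]), 'world_to_cam': array([[ 0.02840936, -0.99959393, -0.00220882, -0.00875572],
       [ 0.98444285,  0.02759531,  0.17352459, -0.65806487],
       [-0.17339317, -0.00710418,  0.98482706, -0.82917429],
       [ 0.        ,  0.        ,  0.        ,  1.        ]])}
scene {'img': 0, 'K': array([[509.82925688,   0.        , 275.62962276],
       [  0.        , 509.82925688, 207.63894378],
       [  0.        ,   0.        ,   1.        ]]), 'world_to_cam': array([[-2.41639398e-01,  9.70366004e-01, -4.67891064e-04,
         1.82595453e-01],
       [-7.86731681e-01, -1.95628691e-01,  5.85476453e-01,
         4.84186466e-01],
       [ 5.68034914e-01,  1.41842283e-01,  8.10689277e-01,
        -1.47089707e+00],
       [ 0.00000000e+00,  0.00000000e+00,  0.00000000e+00,
         1.00000000e+00]])}
{'t': 0.1, 'joints': array([-1.28369951,  0.60009039, -0.00254678,  1.60005248,  0.00181672,
        0.94290334, -0.07983434]), 'dq': array([ 1.94756685e-03, -1.23616144e-03, -4.73828497e-04, -8.04732948e-04,
        3.59522958e-04, -9.93485727e-04,  3.72893770e-05]), 'joint_efforts': array([ 4.84767195e-03, -7.77993250e+01,  1.56996075e+00, -2.58628553e+01,
        1.26569183e-02,  5.42826150e-03,  2.84501562e-05]), 'position': array([0.257836  , 0.67714722, 0.23046964]), 'tool_rot': array([-5.87772288e-05,  1.80878843e-01,  9.83505118e-01, -7.23423480e-04]), 'force': array([-0.13731521,  0.05511727, -0.12079561]), 'moment': array([0.00262793, 0.02661965, 0.00582703]), 'grip_width': 1.0018804345778554}
```

View pics/top0.png

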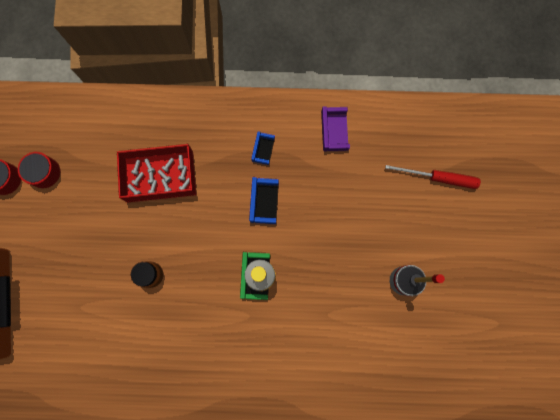

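View pics/scene0.png

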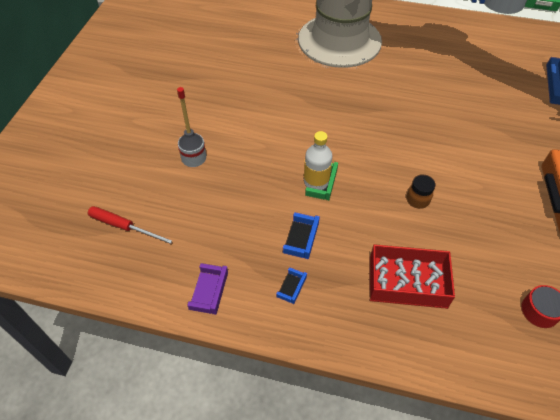

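The top view shows three possible docks: a large blue one at (264,201), a small blue one at (263,148) and a purple one at (336,128). The scene view has them at (301,235), (291,285) and (208,288). The description fits the large blue one, which opens to the right (-y). The oiler is at (410,281) in the top view, and other red or dark round items are the cups at (38,168) and the jar at (145,274). I'll check the choice in one close crop and measure from it.

Run:
```python
from h import *
c=load('top');im=c['img']
a=cv2.resize(im[170:235,235:300],(520,520),interpolation=cv2.INTER_CUBIC)
b=cv2.resize(im[255:310,380:450],(280*2,220*2),interpolation=cv2.INTER_CUBIC)
cv2.imwrite('pics/crop.png',np.hstack([a[:,:],np.vstack([b,np.zeros((80,560,3),np.uint8)])[:, :280*2]])[:,:,::-1][:, :800] if 0 else cv2.resize(np.hstack([a,np.vstack([b,np.zeros((80,560,3),np.uint8)])]),(800,385))[:,:,::-1])
h=cv2.cvtColor(im,cv2.COLOR_RGB2HSV)
for nm,n in(('top','top'),('scene','scene')):
    c=load(n);h=cv2.cvtColor(c['img'],cv2.COLOR_RGB2HSV)
    m=cv2.inRange(h,(105,150,60),(125,255,255))
    k,l,s,ce=cv2.connectedComponentsWithStats(m)
    for i in range(1,k):
        if s[i,4]>60:
            cn=np.argwhere(l==i)[:,::-1].astype(np.float32)
            box=cv2.boxPoints(cv2.minAreaRect(cn))
            print(n,s[i],ce[i].round(1),box.round(1).tolist())
            P=np.array([ray(c,u,v,.022)[:2] for u,v in box]);print(P.round(4).tolist(),np.linalg.norm(np.diff(P,axis=0),axis=1).round(4))
c=load('top')
for u,v in((410,281),(264,201)):print(ray(c,u,v,.05),ray(c,u,v,0))
```

```text
top [252 132  22  32 205] [259.9 147.9] [[250.89999389648438, 160.39999389648438], [256.70001220703125, 131.5], [273.6000061035156, 134.89999389648438], [267.79998779296875, 163.8000030517578]]
[[0.7698, 0.0653], [0.8345, 0.0553], [0.8279, 0.0186], [0.7633, 0.029]] [0.0655 0.0373 0.0654]
top [250 178  28  46 433] [259.6 201. ] [[249.3000030517578, 221.89999389648438], [251.60000610351562, 177.8000030517578], [277.29998779296875, 179.10000610351562], [274.8999938964844, 223.1999969482422]]
[[0.6374, 0.0637], [0.7317, 0.0625], [0.7303, 0.0081], [0.6361, 0.0103]] [0.0944 0.0544 0.0943]
scene [548  59  12  45 465] [554.2  79.5] [[548.0, 59.0], [559.0, 59.0], [559.0, 103.0], [548.0, 103.0]]
[[-0.0231, 0.5689], [-0.0303, 0.5979], [0.1513, 0.585], [0.158, 0.5582]] [0.0299 0.1821 0.0277]
scene [284 213  35  45 540] [303.4 235.9] [[282.3999938964844, 251.5], [294.29998779296875, 209.8000030517578], [319.29998779296875, 216.89999389648438], [307.3999938964844, 258.70001220703125]]
[[0.7419, 0.0107], [0.6349, 0.0112], [0.6403, 0.0666], [0.746, 0.0631]] [0.107  0.0557 0.1057]
scene [277 268  29  35 282] [293.4 286. ] [[276.0, 295.0], [290.6000061035156, 265.79998779296875], [307.0, 274.0], [292.3999938964844, 303.20001220703125]]
[[0.8386, 0.0214], [0.7699, 0.0341], [0.78, 0.0695], [0.8476, 0.0556]] [0.0698 0.0368 0.069 ]
[ 0.52467967 -0.25877305  0.05      ] [ 0.52583644 -0.27366294  0.        ]
[0.67691923 0.0336094  0.05      ] [0.68671846 0.03531773 0.        ]
```

View pics/crop.png

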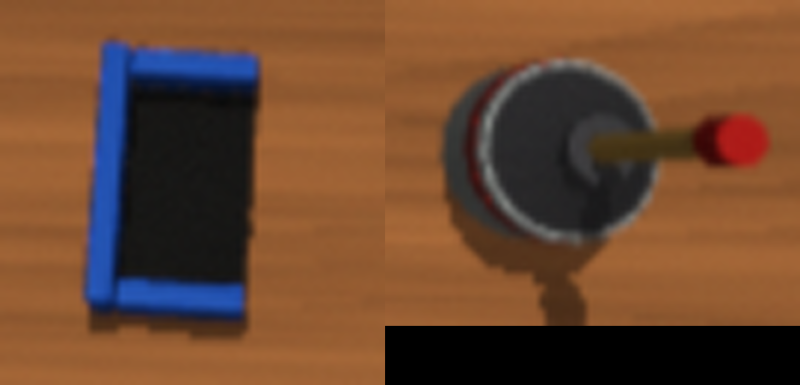

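Run:
```python
from h import *
c=load('top');f=lambda x,y,z:ray(c,235+x/5.926-.4,170+y/5.926-.4,z)[:2]
# stop: outer top edge; inner top edge; mouth: rail top ends
for nm,p,q,z in(('stop outer',(104,42),(87,305),.028),('stop inner',(130,45),(113,305),.028),('mouth',(259,58),(244,308),.022),('rail1 outer',(132,50),(259,56),.022),('rail2 inner',(118,279),(244,284),.022),('rail1 inner',(130,78),(257,83),.022)):
    a,b=f(*p,z),f(*q,z);d=b-a;print(nm,a.round(4),b.round(4),np.linalg.norm(d).round(4),'dir deg',np.degrees(np.arctan2(d[1],d[0])).round(2))
# oiler can: rim ellipse centre at z=.055 : crop px scale 8*.7407
g=lambda x,y,z:ray(c,380+(x-385)/5.926-.4,255+y/5.926-.4,z)
print('oiler top',g(570,152,.055), g(482,152,.055),g(658,152,.055),g(570,60,.055),g(570,243,.055))
print('green', [ray(c,u,v,.022)[:2].round(3) for u,v in((241,253),(241,300),(271,253),(270,299))])
```

```text
stop outer [0.7326 0.061 ] [0.6382 0.0634] 0.0945 dir deg 178.56
stop inner [0.7318 0.0517] [0.6384 0.0543] 0.0934 dir deg 178.41
mouth [0.7298 0.0059] [0.6395 0.0087] 0.0903 dir deg 178.22
rail1 outer [0.7315 0.0513] [0.7305 0.0059] 0.0454 dir deg -91.18
rail2 inner [0.6486 0.0532] [0.648  0.0089] 0.0443 dir deg -90.69
rail1 inner [0.7212 0.0516] [0.7206 0.0063] 0.0453 dir deg -90.72
oiler top [ 0.52606048 -0.25891885  0.055     ] [ 0.52523661 -0.22989366  0.055     ] [ 0.52688423 -0.28793978  0.055     ] [ 0.55627546 -0.2596646   0.055     ] [ 0.49652959 -0.25818998  0.055     ]
green [array([0.572, 0.078]), array([0.478, 0.074]), array([0.574, 0.017]), array([0.481, 0.016])]
```

The crop confirms the choice: the large blue U is 94 mm wide and open to the right, and the oiler stands alone. The oiler is at about (0.526, -0.259). Dock home is about (0.6845, 0.0225), with its x axis heading about 89°. I'll push with a tilted tool, leaning back from the spout, and the can nested between two part-open fingertips.

```bash
cat >> h.py <<'E'
from scipy.spatial.transform import Rotation as R
def pose(x,y,z,phi,th):
    p,t=np.radians([phi,th]); Z=np.array([np.sin(t)*np.cos(p),np.sin(t)*np.sin(p),-np.cos(t)]);Y=np.array([np.sin(p),-np.cos(p),0])
    return np.array([x,y,z]),R.from_matrix(np.c_[np.cross(Y,Z),Y,Z])
def plan(targets,start=None):
    if start is None:
        s=env.state();q=s['tool_rot'];p0,r0=s['position'],R.from_quat([q[1],q[2],q[3],q[0]])
    else: p0,r0=pose(*start)
    for t in targets:
        p,r=pose(*t); print(t,'tr',(r0.inv().apply(p-p0)*1000).round(0).tolist(),'tw',np.degrees((r0.inv()*r).as_rotvec()).round(1).tolist())
def where():
    s=env.state();q=s['tool_rot'];M=R.from_quat([q[1],q[2],q[3],q[0]]).as_matrix()
    print('t',s['t'],'p',s['position'].round(4),'phi',np.degrees(np.arctan2(M[1,2],M[0,2])).round(1) if M[2,2]>-.999 else np.degrees(np.arctan2(M[1,0],M[0,0])).round(1),'th',np.degrees(np.arccos(-M[2,2])).round(1),'F',s['force'].round(1),'grip',round(s['grip_width'],2),'j',s['joints'].round(2))
E
python3 - <<'E'
from h import *
plan([(.45,.45,.30,130,0),(.52,.1,.32,90,0),(.44,-.2,.32,60,0),(.44,-.36,.3,53,0)])
E
```

```text
(0.45, 0.45, 0.3, 130, 0) tr [-260.0, -144.0, -69.0] tw [-0.1, 0.0, 29.2]
(0.52, 0.1, 0.32, 90, 0) tr [-450.0, -446.0, -89.0] tw [-0.1, 0.1, 69.2]
(0.44, -0.2, 0.32, 60, 0) tr [-482.0, -755.0, -88.0] tw [-0.1, 0.1, 99.2]
(0.44, -0.36, 0.3, 53, 0) tr [-539.0, -905.0, -68.0] tw [-0.0, 0.1, 106.2]
```

step_arm:
  targets:
    - {"twist": [0,0,10],"translation": [-90,-50,-50],"claw": 40}
    - {"twist": [0,0,20],"translation": [-140,-80,-70],"claw": 40}
    - {"twist": [0,0,29],"translation": [-200,-110,-80],"claw": 40}
    - {"twist": [0,0,39],"translation": [-250,-150,-90],"claw": 40}
    - {"twist": [0,0,45],"translation": [-290,-200,-90],"claw": 40}
    - {"twist": [0,0,52],"translation": [-330,-250,-90],"claw": 40}
    - {"twist": [0,0,58],"translation": [-370,-300,-90],"claw": 40}
    - {"twist": [0,0,63],"translation": [-400,-350,-90],"claw": 40}
    - {"twist": [0,0,69],"translation": [-430,-400,-90],"claw": 40}
    - {"twist": [0,0,69],"translation": [-450,-446,-90],"claw": 40}
    - {"twist": [0,0,69],"translation": [-450,-446,-90],"claw": 40}
    - {"twist": [0,0,69],"translation": [-450,-446,-90],"claw": 40}

```text
t: 1.6
position: [0.5199, 0.0971, 0.3215]
tool_rot: [0.0, 0.708, 0.706, -0.0]
force: [-0.1, 1.1, -0.3]
grip_width: 0.396
```

Run:
```python
from h import *
where()
plan([(.44,-.2,.32,60,0),(.44,-.36,.3,53,0),(.44,-.36,.3,53,35)])
```

```text
t 1.6 p [0.5199 0.0971 0.3215] phi 89.8 th 0.0 F [-0.1  1.1 -0.3] grip 0.4 j [-0.63  0.28  0.43  1.96 -0.14  0.94 -0.13]
(0.44, -0.2, 0.32, 60, 0) tr [-297.0, -79.0, 2.0] tw [0.0, 0.0, 29.8]
(0.44, -0.36, 0.3, 53, 0) tr [-457.0, -79.0, 22.0] tw [0.0, 0.0, 36.8]
(0.44, -0.36, 0.3, 53, 35) tr [-457.0, -79.0, 22.0] tw [-11.2, 33.8, 35.7]
```

step_arm:
  targets:
    - {"twist": [0,0,6],"translation": [-60,-16,0],"claw": 40}
    - {"twist": [0,0,12],"translation": [-120,-32,0],"claw": 40}
    - {"twist": [0,0,18],"translation": [-180,-48,0],"claw": 40}
    - {"twist": [0,0,24],"translation": [-240,-64,0],"claw": 40}
    - {"twist": [0,0,30],"translation": [-297,-79,2],"claw": 40}
    - {"twist": [0,0,34],"translation": [-350,-79,8],"claw": 40}
    - {"twist": [-2,8,37],"translation": [-400,-79,14],"claw": 40}
    - {"twist": [-5,16,37],"translation": [-440,-79,20],"claw": 40}
    - {"twist": [-8,25,36],"translation": [-457,-79,22],"claw": 40}
    - {"twist": [-11,34,36],"translation": [-457,-79,22],"claw": 40}
    - {"twist": [-11,34,36],"translation": [-457,-79,22],"claw": 40}
    - {"twist": [-11,34,36],"translation": [-457,-79,22],"claw": 40}

```text
t: 3.1
position: [0.4429, -0.3556, 0.2991]
tool_rot: [-0.138, 0.853, 0.426, 0.268]
force: [0.4, 0.2, 0.2]
grip_width: 0.402
```

Run:
```python
from h import *
where()
plan([(.44,-.36,.15,53,35),(.44,-.36,.04,53,35),(.45,-.36,.007,53,35)])
```

```text
t 3.1 p [ 0.4429 -0.3556  0.2991] phi 53.8 th 35.0 F [0.4 0.2 0.2] grip 0.4 j [ 0.58  0.48  0.47  1.89 -0.82  1.24  0.83]
(0.44, -0.36, 0.15, 53, 35) tr [-90.0, 1.0, 119.0] tw [-0.5, -0.0, -0.1]
(0.44, -0.36, 0.04, 53, 35) tr [-153.0, 2.0, 209.0] tw [-0.5, -0.0, -0.1]
(0.45, -0.36, 0.007, 53, 35) tr [-167.0, 11.0, 240.0] tw [-0.5, -0.0, -0.1]
```

Run:
```python
from h import *
plan([(.46,-.347,.15,53,35),(.46,-.347,.04,53,35),(.46,-.347,.012,53,35)])
```

```text
(0.46, -0.347, 0.15, 53, 35) tr [-71.0, 10.0, 132.0] tw [-0.5, -0.0, -0.1]
(0.46, -0.347, 0.04, 53, 35) tr [-135.0, 11.0, 222.0] tw [-0.5, -0.0, -0.1]
(0.46, -0.347, 0.012, 53, 35) tr [-151.0, 11.0, 245.0] tw [-0.5, -0.0, -0.1]
```

step_arm:
  targets:
    - {"twist": [0,0,0],"translation": [-24,3,44],"claw": 40}
    - {"twist": [0,0,0],"translation": [-48,7,88],"claw": 40}
    - {"twist": [0,0,0],"translation": [-71,10,132],"claw": 40}
    - {"twist": [0,0,0],"translation": [-103,11,177],"claw": 40}
    - {"twist": [0,0,0],"translation": [-135,11,222],"claw": 40}
    - {"twist": [0,0,0],"translation": [-145,11,235],"claw": 40}
    - {"twist": [0,0,0],"translation": [-151,11,245],"claw": 40}
    - {"twist": [0,0,0],"translation": [-151,11,245],"claw": 40}
    - {"twist": [0,0,0],"translation": [-151,11,245],"claw": 40}

```text
t: 4.22
position: [0.4608, -0.3478, 0.013]
tool_rot: [-0.137, 0.853, 0.426, 0.268]
force: [0.5, 0.3, 0.1]
grip_width: 0.401
```

Run:
```python
from h import *
where()
a=grab('top','t1.png')['img'][210:390,350:550];b=grab('scene','s1.png')['img'][60:240,90:290]
cv2.imwrite('pics/c1.png',np.hstack([cv2.resize(a,(400,360),interpolation=2),cv2.resize(b,(400,360),interpolation=2)])[:,:,::-1])
print(env.state()['position'])
```

```text
t 4.225 p [ 0.4608 -0.3478  0.013 ] phi 53.6 th 35.1 F [0.5 0.3 0.1] grip 0.4 j [ 0.85  0.86  0.02  2.02 -1.03  0.73  1.17]
[ 0.46045113 -0.34812795  0.01293195]
```

View pics/c1.png

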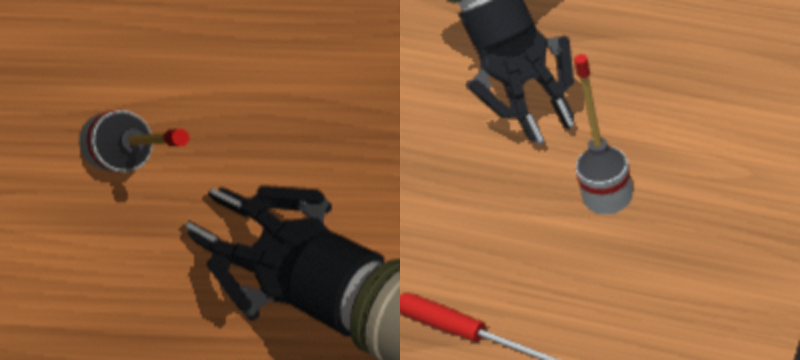

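Run:
```python
from h import *
o=np.array([.526,-.259]);h=np.array([np.cos(np.radians(40)),np.sin(np.radians(40))])
plan([(*(o-d*h),.009,40,35) for d in(.1,.05,.036,.02,0,-.02,-.05)])
```

```text
(np.float64(0.4493955556881022), np.float64(-0.32327876096865393), 0.009, 40, 35) tr [9.0, -24.0, 11.0] tw [-7.8, -0.0, 10.6]
(np.float64(0.4876977778440511), np.float64(-0.29113938048432697), 0.009, 40, 35) tr [48.0, -12.0, 39.0] tw [-7.8, -0.0, 10.6]
(np.float64(0.4984224000477168), np.float64(-0.2821403539487154), 0.009, 40, 35) tr [60.0, -9.0, 47.0] tw [-7.8, -0.0, 10.6]
(np.float64(0.5106791111376204), np.float64(-0.2718557521937308), 0.009, 40, 35) tr [72.0, -6.0, 56.0] tw [-7.8, -0.0, 10.6]
(np.float64(0.526), np.float64(-0.259), 0.009, 40, 35) tr [88.0, -1.0, 67.0] tw [-7.8, -0.0, 10.6]
(np.float64(0.5413208888623796), np.float64(-0.24614424780626923), 0.009, 40, 35) tr [104.0, 4.0, 78.0] tw [-7.8, -0.0, 10.6]
(np.float64(0.5643022221559489), np.float64(-0.22686061951567305), 0.009, 40, 35) tr [128.0, 10.0, 95.0] tw [-7.8, -0.0, 10.6]
```

step_arm:
  targets:
    - {"twist": [-4,0,5.3],"translation": [5,-12,6],"claw": 40}
    - {"twist": [-7.8,0,10.6],"translation": [9,-24,11],"claw": 40}
    - {"twist": [-7.8,0,10.6],"translation": [29,-18,25],"claw": 40}
    - {"twist": [-7.8,0,10.6],"translation": [48,-12,39],"claw": 40}
    - {"twist": [-7.8,0,10.6],"translation": [54,-10,43],"claw": 40}
    - {"twist": [-7.8,0,10.6],"translation": [60,-9,47],"claw": 40}
    - {"twist": [-7.8,0,10.6],"translation": [66,-7,51],"claw": 40}
    - {"twist": [-7.8,0,10.6],"translation": [72,-6,56],"claw": 40}
    - {"twist": [-7.8,0,10.6],"translation": [80,-3,61],"claw": 40}
    - {"twist": [-7.8,0,10.6],"translation": [88,-1,67],"claw": 40}
    - {"twist": [-7.8,0,10.6],"translation": [88,-1,67],"claw": 40}

```text
t: 5.7
position: [0.5262, -0.2579, 0.008]
tool_rot: [-0.104, 0.896, 0.326, 0.283]
force: [-0.3, -0.2, -0.2]
grip_width: 0.4
```

Run:
```python
from h import *
where()
a=grab('top','t2.png')['img'][170:330,310:490];b=grab('scene','s2.png')['img'][60:220,110:290]
cv2.imwrite('pics/c2.png',np.hstack([cv2.resize(a,(400,356),interpolation=2),cv2.resize(b,(400,356),interpolation=2)])[:,:,::-1])
```

```text
t 5.7 p [ 0.5262 -0.2579  0.008 ] phi 40.2 th 35.1 F [-0.3 -0.2 -0.2] grip 0.4 j [ 1.1   0.93 -0.64  2.15 -1.04  0.12  0.87]
```

View pics/c2.png

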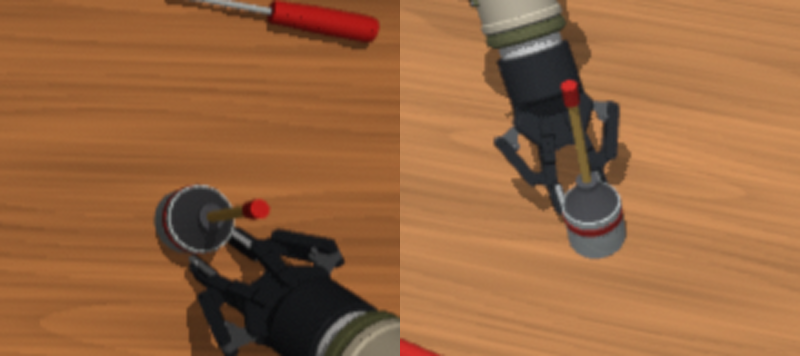

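```bash
cat >> h.py <<'E'
def oiler(c,near):
    # dark grey can top: low-saturation blob at z=.055 -> red/grey mask is fragile, so use circle by Hough around a guess
    u,v=proj(c,np.array([*near,.055])).astype(int); s=38
    g=cv2.resize(cv2.cvtColor(np.ascontiguousarray(c['img'][v-s:v+s,u-s:u+s]),cv2.COLOR_RGB2GRAY),None,fx=4,fy=4,interpolation=cv2.INTER_CUBIC)
    k=cv2.HoughCircles(g,cv2.HOUGH_GRADIENT,1,20,param1=150,param2=15,minRadius=54,maxRadius=72)
    for x,y,r in k[0][:2]:print('px',u-s+x/4,v-s+y/4,'r',r/4,ray(c,u-s+x/4-.4,v-s+y/4-.4,.055).round(4))
E
python3 - <<'E'
from h import *
c=load('top');print(ray(c,400.3,267.5,.055)); oiler(c,(.547,-.238))
o=np.array([.526,-.259])
P=env.state()['position'][:2]
E
```

```text
[ 0.55026242 -0.23886998  0.055     ]
px 401.625 267.375 r 14.625 [ 0.5513 -0.2407  0.055 ]
```

Run:
```python
from h import *
o=np.array([.5505,-.239]);rad=np.radians
h=lambda p:np.array([np.cos(rad(p)),np.sin(rad(p))])
c0=o+.0894*h(40); path=[(o+s*h(40),40) for s in(.015,.03,.045,.06,.075,.0894)]
for p in(45,50,55,60,65,70,75,80,85,89):
    path.append((c0+.182*np.array([np.sin(rad(p))-np.sin(rad(40)),np.cos(rad(40))-np.cos(rad(p))]),p))
T=[(*(q-.031*h(p)).round(4).tolist(),.008,p,30) for q,p in path]
print(path[-1]);plan(T)
```

```text
(array([ 0.68396931, -0.04529104]), 89)
(0.5382, -0.2493, 0.008, 40, 30) tr [13.0, 1.0, 9.0] tw [-0.1, -5.1, -0.1]
(0.5497, -0.2396, 0.008, 40, 30) tr [25.0, 1.0, 18.0] tw [-0.1, -5.1, -0.1]
(0.5612, -0.23, 0.008, 40, 30) tr [37.0, 1.0, 26.0] tw [-0.1, -5.1, -0.1]
(0.5727, -0.2204, 0.008, 40, 30) tr [50.0, 1.0, 35.0] tw [-0.1, -5.1, -0.1]
(0.5842, -0.2107, 0.008, 40, 30) tr [62.0, 1.0, 43.0] tw [-0.1, -5.1, -0.1]
(0.5952, -0.2015, 0.008, 40, 30) tr [74.0, 1.0, 52.0] tw [-0.1, -5.1, -0.1]
(0.6088, -0.1927, 0.008, 45, 30) tr [87.0, 3.0, 61.0] tw [2.6, -5.1, -4.3]
(0.6215, -0.1828, 0.008, 50, 30) tr [100.0, 4.0, 70.0] tw [5.3, -5.1, -8.5]
(0.6333, -0.1719, 0.008, 55, 30) tr [113.0, 3.0, 79.0] tw [8.0, -5.1, -12.7]
(0.6441, -0.16, 0.008, 60, 30) tr [126.0, 1.0, 89.0] tw [10.7, -5.1, -16.9]
(0.6538, -0.1471, 0.008, 65, 30) tr [139.0, -3.0, 98.0] tw [13.4, -5.1, -21.2]
(0.6624, -0.1335, 0.008, 70, 30) tr [152.0, -8.0, 106.0] tw [16.1, -5.0, -25.4]
(0.6698, -0.1192, 0.008, 75, 30) tr [164.0, -14.0, 115.0] tw [18.8, -5.0, -29.6]
(0.6758, -0.1042, 0.008, 80, 30) tr [175.0, -22.0, 123.0] tw [21.5, -4.9, -33.8]
(0.6806, -0.0889, 0.008, 85, 30) tr [186.0, -30.0, 131.0] tw [24.1, -4.9, -38.0]
(0.6834, -0.0763, 0.008, 89, 30) tr [195.0, -38.0, 137.0] tw [26.3, -4.8, -41.4]
```

step_arm:
  targets:
    - {"twist": [0,-2,0],"translation": [6,1,4],"claw": 40}
    - {"twist": [0,-5,0],"translation": [13,1,9],"claw": 40}
    - {"twist": [0,-5,0],"translation": [25,1,18],"claw": 40}
    - {"twist": [0,-5,0],"translation": [37,1,26],"claw": 40}
    - {"twist": [0,-5,0],"translation": [50,1,35],"claw": 40}
    - {"twist": [0,-5,0],"translation": [62,1,43],"claw": 40}
    - {"twist": [0,-5,0],"translation": [74,1,52],"claw": 40}

```text
t: 6.68
position: [0.5971, -0.2029, 0.009]
tool_rot: [-0.092, 0.908, 0.33, 0.242]
force: [-1.2, -1.2, -1.8]
grip_width: 0.399
```

Run:
```python
from h import *
where()
oiler(grab('top','t3.png'),(.619,-.181))
```

```text
t 6.675 p [ 0.5971 -0.2029  0.009 ] phi 40.7 th 30.0 F [-1.2 -1.2 -1.8] grip 0.4 j [ 0.83  0.88 -0.53  2.09 -1.04  0.11  0.67]
px 372.625 231.125 r 13.925 [ 0.6216 -0.1844  0.055 ]
```

Run:
```python
from h import *
rad=np.radians
h=lambda p:np.array([np.cos(rad(p)),np.sin(rad(p))])
q=np.array([.6213,-.1835]);r=(.684-q[0])/(1-np.sin(rad(40)));T=[]
c0=q; print(r)
for p in(44,48,52,56,60,64,68,72,76,80,84,89):
    s=c0+r*np.array([np.sin(rad(p))-np.sin(rad(40)),np.cos(rad(40))-np.cos(rad(p))]);T.append((*(s-.031*h(p)).round(4).tolist(),.008,p,30))
print(s);plan(T)
```

```text
0.175525826371755
[ 0.68397327 -0.05210276]
(0.6081, -0.1968, 0.008, 44, 30) tr [7.0, 3.0, 6.0] tw [1.6, -0.1, -3.5]
(0.6182, -0.1895, 0.008, 48, 30) tr [18.0, 4.0, 13.0] tw [3.6, -0.2, -6.9]
(0.6277, -0.1815, 0.008, 52, 30) tr [29.0, 4.0, 19.0] tw [5.6, -0.2, -10.4]
(0.6367, -0.1729, 0.008, 56, 30) tr [40.0, 3.0, 25.0] tw [7.6, -0.2, -13.8]
(0.645, -0.1636, 0.008, 60, 30) tr [50.0, 1.0, 31.0] tw [9.6, -0.2, -17.3]
(0.6526, -0.1538, 0.008, 64, 30) tr [61.0, -1.0, 37.0] tw [11.6, -0.2, -20.8]
(0.6596, -0.1435, 0.008, 68, 30) tr [71.0, -5.0, 43.0] tw [13.6, -0.2, -24.2]
(0.6658, -0.1328, 0.008, 72, 30) tr [81.0, -9.0, 49.0] tw [15.7, -0.2, -27.7]
(0.6713, -0.1216, 0.008, 76, 30) tr [91.0, -14.0, 55.0] tw [17.7, -0.2, -31.2]
(0.676, -0.11, 0.008, 80, 30) tr [101.0, -20.0, 61.0] tw [19.7, -0.2, -34.6]
(0.6798, -0.0982, 0.008, 84, 30) tr [110.0, -26.0, 66.0] tw [21.7, -0.3, -38.1]
(0.6834, -0.0831, 0.008, 89, 30) tr [120.0, -35.0, 72.0] tw [24.2, -0.3, -42.4]
```

step_arm:
  targets:
    - {"twist": [1.6,0,-3.5],"translation": [7,3,6],"claw": 40}
    - {"twist": [3.6,0,-6.9],"translation": [18,4,13],"claw": 40}
    - {"twist": [5.6,0,-10.4],"translation": [29,4,19],"claw": 40}
    - {"twist": [7.6,0,-13.8],"translation": [40,3,25],"claw": 40}
    - {"twist": [9.6,0,-17.3],"translation": [50,1,31],"claw": 40}

```text
t: 7.35
position: [0.6426, -0.1662, 0.0074]
tool_rot: [-0.129, 0.836, 0.483, 0.225]
force: [-0.9, -2.1, 0.2]
grip_width: 0.4
```

Run:
```python
from h import *
where()
oiler(grab('top','t4.png'),(.66,-.137))
```

```text
t 7.35 p [ 0.6426 -0.1662  0.0074] phi 59.9 th 30.0 F [-0.9 -2.1  0.2] grip 0.4 j [ 0.6   0.87 -0.28  1.93 -0.82  0.43  0.66]
px 349.625 213.125 r 14.2 [ 0.6567 -0.1386  0.055 ]
```

Run:
```python
from h import *
plan([(0.6526, -0.1538, 0.008, 64, 30),(0.6596, -0.1435, 0.008, 68, 30),(0.6658, -0.1328, 0.008, 72, 30),(0.6713, -0.1216, 0.008, 76, 30),(0.676, -0.11, 0.008, 80, 30),(0.6798, -0.0982, 0.008, 84, 30),(0.6834, -0.0831, 0.008, 89, 30)])
```

```text
(0.6526, -0.1538, 0.008, 64, 30) tr [11.0, 2.0, 7.0] tw [2.0, -0.1, -3.2]
(0.6596, -0.1435, 0.008, 68, 30) tr [22.0, 3.0, 13.0] tw [4.0, -0.1, -6.6]
(0.6658, -0.1328, 0.008, 72, 30) tr [33.0, 3.0, 19.0] tw [6.0, -0.1, -10.1]
(0.6713, -0.1216, 0.008, 76, 30) tr [44.0, 2.0, 25.0] tw [8.0, -0.1, -13.6]
(0.676, -0.11, 0.008, 80, 30) tr [54.0, 0.0, 31.0] tw [10.0, -0.1, -17.0]
(0.6798, -0.0982, 0.008, 84, 30) tr [65.0, -2.0, 38.0] tw [12.0, -0.1, -20.5]
(0.6834, -0.0831, 0.008, 89, 30) tr [78.0, -6.0, 45.0] tw [14.5, -0.1, -24.8]
```

step_arm:
  targets:
    - {"twist": [2,0,-3.2],"translation": [11,2,7],"claw": 40}
    - {"twist": [4,0,-6.6],"translation": [22,3,13],"claw": 40}
    - {"twist": [6,0,-10.1],"translation": [33,3,19],"claw": 40}
    - {"twist": [8,0,-13.6],"translation": [44,2,25],"claw": 40}
    - {"twist": [10,0,-17],"translation": [54,0,31],"claw": 40}
    - {"twist": [12,0,-20.5],"translation": [65,-2,38],"claw": 40}
    - {"twist": [14.5,0,-24.8],"translation": [78,-6,45],"claw": 40}
    - {"twist": [14.5,0,-24.8],"translation": [78,-6,45],"claw": 40}

```text
t: 8.4
position: [0.683, -0.0827, 0.0079]
tool_rot: [-0.182, 0.69, 0.675, 0.186]
force: [-0.1, 0.1, -0.0]
grip_width: 0.399
```

Run:
```python
from h import *
where()
c=grab('top','t5.png');oiler(c,(.684,-.052))
a=c['img'][140:260,230:380];b=grab('scene','s5.png')['img'][130:290,190:390]
cv2.imwrite('pics/c5.png',np.hstack([cv2.resize(a,(400,320),interpolation=2),cv2.resize(b,(400,320),interpolation=2)])[:,:,::-1])
```

```text
t 8.4 p [ 0.683  -0.0827  0.0079] phi 88.9 th 30.2 F [-0.1  0.1 -0. ] grip 0.4 j [ 0.39  0.92 -0.2   1.73 -0.55  0.72  0.69]
px 306.125 198.875 r 14.9 [ 0.6835 -0.0507  0.055 ]
```

View pics/c5.png

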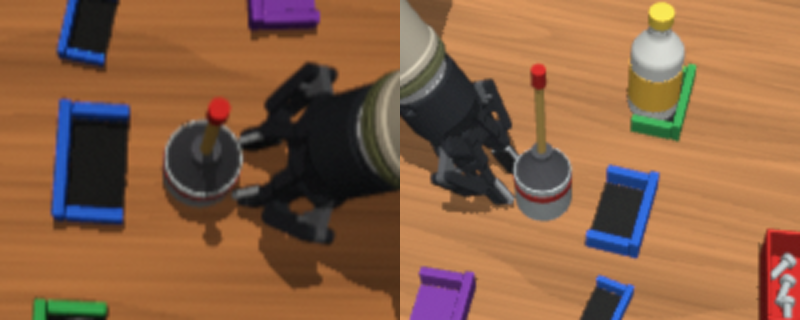

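Run:
```python
from h import *
plan([(.6835,y,.008,89,30) for y in(-.045,-.02,-.012,-.006)])
```

```text
(0.6835, -0.045, 0.008, 89, 30) tr [35.0, 1.0, 20.0] tw [0.1, -0.1, -0.5]
(0.6835, -0.02, 0.008, 89, 30) tr [57.0, -0.0, 32.0] tw [0.1, -0.1, -0.5]
(0.6835, -0.012, 0.008, 89, 30) tr [63.0, -0.0, 36.0] tw [0.1, -0.1, -0.5]
(0.6835, -0.006, 0.008, 89, 30) tr [69.0, -0.0, 39.0] tw [0.1, -0.1, -0.5]
```

step_arm:
  targets:
    - {"twist": [0,0,0],"translation": [9,0,5],"claw": 40}
    - {"twist": [0,0,0],"translation": [18,0,10],"claw": 40}
    - {"twist": [0,0,0],"translation": [26,0,15],"claw": 40}
    - {"twist": [0,0,0],"translation": [35,0,20],"claw": 40}
    - {"twist": [0,0,0],"translation": [43,0,24.5],"claw": 40}
    - {"twist": [0,0,0],"translation": [50,0,28.5],"claw": 40}
    - {"twist": [0,0,0],"translation": [55,0,31],"claw": 40}
    - {"twist": [0,0,0],"translation": [58,0,33],"claw": 40}
    - {"twist": [0,0,0],"translation": [58,0,33],"claw": 40}

```text
t: 9.62
position: [0.6839, -0.0185, 0.0083]
tool_rot: [-0.182, 0.691, 0.674, 0.185]
force: [0.4, -1.0, -0.3]
grip_width: 0.399
```

Run:
```python
from h import *
where()
oiler(grab('top','t6.png'),(.684,.015))
```

```text
t 9.625 p [ 0.6839 -0.0185  0.0083] phi 88.8 th 30.1 F [ 0.4 -1.  -0.3] grip 0.4 j [ 0.32  0.91 -0.23  1.77 -0.59  0.64  0.65]
px 274.375 198.125 r 14.025 [0.6832 0.0135 0.055 ]
```

About 9 mm to go. I'll creep in and watch the force.

step_arm:
  targets:
    - {"twist": [0,0,0],"translation": [1.7,0,1],"claw": 40}
    - {"twist": [0,0,0],"translation": [3.5,0,2],"claw": 40}
    - {"twist": [0,0,0],"translation": [5.2,0,3],"claw": 40}
    - {"twist": [0,0,0],"translation": [6.9,0,4],"claw": 40}
    - {"twist": [0,0,0],"translation": [6.9,0,4],"claw": 40}

```text
t: 10.3
position: [0.6841, -0.0105, 0.0081]
tool_rot: [-0.182, 0.691, 0.674, 0.185]
force: [1.2, -1.2, 0.3]
grip_width: 0.399
```

step_arm:
  targets:
    - {"twist": [0,0,0],"translation": [0.9,0,0.5],"claw": 40}
    - {"twist": [0,0,0],"translation": [1.7,0,1],"claw": 40}
    - {"twist": [0,0,0],"translation": [1.7,0,1],"claw": 40}

```text
t: 10.68
position: [0.6841, -0.0089, 0.0081]
tool_rot: [-0.182, 0.691, 0.674, 0.185]
force: [0.2, -3.0, 2.2]
grip_width: 0.398
```

step_arm:
  targets:
    - {"twist": [0,0,0],"translation": [0.9,0,0.5],"claw": 40}
    - {"twist": [0,0,0],"translation": [1.3,0,0.7],"claw": 40}
    - {"twist": [0,0,0],"translation": [1.3,0,0.7],"claw": 40}

```text
t: 11.05
position: [0.6841, -0.0073, 0.0081]
tool_rot: [-0.182, 0.691, 0.674, 0.185]
force: [0.8, -2.3, 0.3]
grip_width: 0.396
```

Run:
```python
from h import *
where()
c=grab('top','t7.png');oiler(c,(.684,.0225))
a=c['img'][160:240,230:330];b=grab('scene','s7.png')['img'][150:270,230:380]
cv2.imwrite('pics/c7.png',np.hstack([cv2.resize(a,(400,320),interpolation=2),cv2.resize(b,(400,320),interpolation=2)])[:,:,::-1])
```

```text
t 11.05 p [ 0.6841 -0.0073  0.0081] phi 88.7 th 30.1 F [ 0.8 -2.3  0.3] grip 0.4 j [ 0.31  0.9  -0.23  1.78 -0.59  0.63  0.64]
px 268.625 197.375 r 14.125 [0.6845 0.0252 0.055 ]
```

View pics/c7.png

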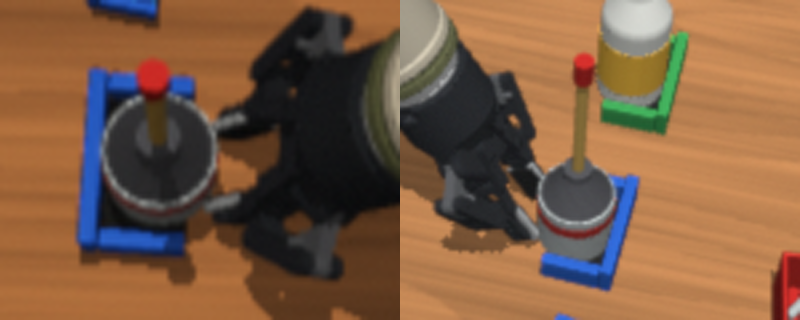

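step_arm:
  targets:
    - {"twist": [0,0,0],"translation": [0.9,0,0.5],"claw": 40}
    - {"twist": [0,0,0],"translation": [1.7,0,1],"claw": 40}
    - {"twist": [0,0,0],"translation": [1.7,0,1],"claw": 40}

```text
t: 11.52
position: [0.6843, -0.0067, 0.008]
tool_rot: [-0.181, 0.692, 0.674, 0.185]
force: [-0.3, -6.1, 2.7]
grip_width: 0.401
```

step_arm:
  targets:
    - {"twist": [0,0,0],"translation": [0.9,0,0.5],"claw": 40}
    - {"twist": [0,0,0],"translation": [1.7,0,1],"claw": 40}
    - {"twist": [0,0,0],"translation": [1.7,0,1],"claw": 40}

```text
t: 11.9
position: [0.6844, -0.0065, 0.0079]
tool_rot: [-0.18, 0.692, 0.674, 0.184]
force: [-2.4, -10.7, 4.2]
grip_width: 0.4
```

The force rose to 10.7 N and the tool stopped advancing, so the can is against the stop. I'll back off level and then check.

step_arm:
  targets:
    - {"twist": [0,0,0],"translation": [-4,0,-2],"claw": 40}
    - {"twist": [0,0,0],"translation": [-9,0,-5],"claw": 40}
    - {"twist": [0,0,0],"translation": [-26,0,-15],"claw": 40}
    - {"twist": [0,0,0],"translation": [-52,0,-30],"claw": 40}
    - {"twist": [0,0,0],"translation": [-87,0,-50],"claw": 40}
    - {"twist": [0,0,0],"translation": [-104,0,-62],"claw": 40}
    - {"twist": [0,0,0],"translation": [-104,0,-62],"claw": 40}

```text
t: 12.78
position: [0.6811, -0.1276, 0.0095]
tool_rot: [-0.181, 0.693, 0.673, 0.185]
force: [0.2, 0.8, 0.4]
grip_width: 0.397
```

Run:
```python
from h import *
where()
c=grab('top','t8.png');oiler(c,(.684,.0235))
a=c['img'][160:240,230:330];d=grab('scene','s8.png');b=d['img'][150:270,230:380]
# same-view check on both cameras: movement of other things vs the first pictures
def cen(im,lo,hi,box):
    x0,y0,x1,y1=box;m=cv2.inRange(cv2.cvtColor(np.ascontiguousarray(im[y0:y1,x0:x1]),cv2.COLOR_RGB2HSV),lo,hi);p=np.argwhere(m);return p.mean(0).round(2),len(p)
i0=cv2.imread('pics/top0.png')[:,:,::-1]
for nm,lo,hi,bx in(('cap',(22,150,120),(35,255,255),(230,240,290,310)),('tray',(0,180,60),(5,255,255),(105,135,205,210)),('driver',(0,180,60),(5,255,255),(425,160,490,195)),('jar',(0,0,0),(180,255,50),(125,255,165,295))):
    print(nm,cen(i0,lo,hi,bx),cen(c['img'],lo,hi,bx))
cv2.imwrite('pics/c8.png',np.hstack([cv2.resize(a,(400,320),interpolation=2),cv2.resize(b,(400,320),interpolation=2)])[:,:,::-1])
```

```text
t 12.775 p [ 0.6811 -0.1276  0.0095] phi 88.5 th 30.0 F [0.2 0.8 0.4] grip 0.4 j [ 0.44  0.92 -0.18  1.69 -0.52  0.76  0.71]
px 269.375 196.375 r 13.7 [0.6866 0.0237 0.055 ]
cap (array([33.85, 28.09]), 178) (array([33.85, 28.09]), 178)
tray (array([37.19, 50.66]), 2161) (array([36.87, 50.85]), 2660)
driver (array([19.12, 30.71]), 547) (array([nan, nan]), 0)
jar (array([19.44, 20.43]), 557) (array([19.33, 20.22]), 533)<stdin>:7: RuntimeWarning: Mean of empty slice.
  ret = um.true_divide(
```

View pics/c8.png

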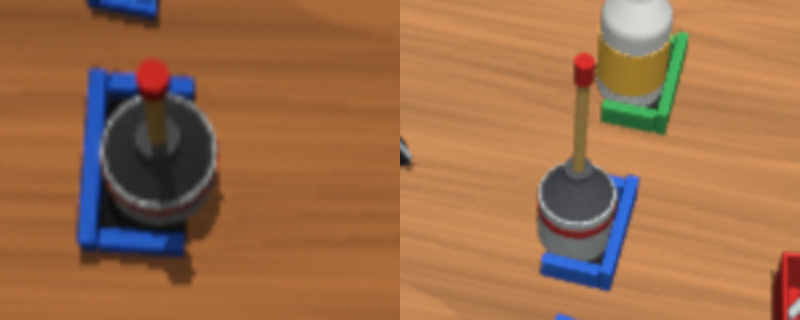

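Run:
```python
from h import *
i0=cv2.imread('pics/scene0.png');i1=cv2.imread('pics/s8.png')
for nm,im in(('before',i0),('after',i1)):
    m=cv2.inRange(cv2.cvtColor(im[195:250,80:180],cv2.COLOR_BGR2HSV),(0,190,60),(5,255,255))
    p=np.argwhere(m);print(nm,'driver',p.mean(0),len(p))
print(cv2.absdiff(i0,i1)[195:250,80:180].max(), cv2.imread('pics/t8.png')[160:195,425:490].mean((0,1)))
cv2.imwrite('pics/full8.png',np.hstack([cv2.resize(cv2.imread('pics/t8.png'),(400,300)),cv2.resize(i1,(400,300))]))
```

```text
before driver [22.72294372 28.85281385] 462
after driver [22.73960613 28.79868709] 457
72 [69.54769231 84.52       91.43384615]
```

View pics/full8.png

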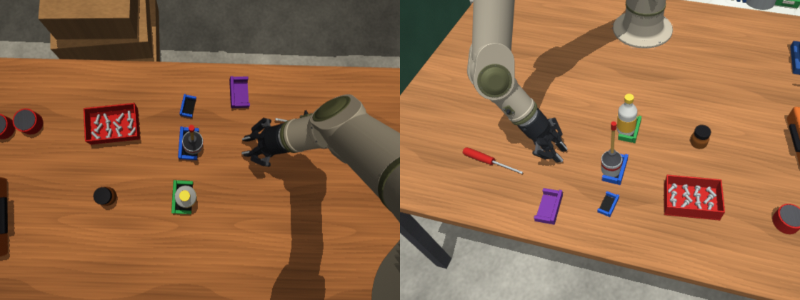

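The screwdriver hasn't moved; the arm was only hiding it from the top camera. The oiler stands home in the blue dock and the arm is clear, so I'm handing in.

```bash
python3 -c "
from workcell import ticket;print(ticket.close_job())"
```

```text
the job is handed in; nothing more can be done
None
```

The oiler is in the large blue dock, upright and against the back stop, and the job is handed in at about 13 s of the 72 s limit. I pushed it low on the can (about 17–20 mm up by my geometry), nested between two part-open fingertips with the tool tilted 30–35° away from the spout. The path was a straight leg, a curve, then a straight push in until the force rose to 10.7 N and the tool stopped advancing.

**Final position:** after backing off, the can's centre measured (0.6866, 0.0237) m, against an estimated home of (0.6845, 0.0225) m. That is about 1–2 mm off each way, at the limit of the camera calibration and within the 6 mm and 10 mm limits.

**Upright:** I judged this by eye in both camera views and did not measure the tilt.

**Other items:**
- **Bottle and jar:** the bottle cap had not moved, and the jar was within 0.3 pixel.
- **Tray:** its centre agreed within 0.4 pixel, but its colour mask grew by about 20%, which I took to be lighting.
- **Screwdriver:** the top-view check failed because the arm was hiding it; the scene view showed its handle unmoved, within 0.1 pixel.

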